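Slide the parts cabinet's rear door behind its neighbour and park it

TASK

Open the left bay of the parts cabinet: lift the blue-framed door out of its closed notch, slide it to the right behind the red-framed door, and leave it dropped fully down in the parking notch of its track. The parking notch is hidden and sits somewhere else each time, so feel for it. Leave the red door and everything standing around where they are.

Things in the scene. Friction and masses are not known exactly. Their poses are not given: they have to be found in the camera images.
- cabinet: Fixed grey parts cabinet, 600 mm wide (its y), 228 mm deep (its x). Origin on the table under its centre; x points to its back, away from the robot, y to the left seen from the robot; yaw varies. Top board at z = 185 mm, side walls and front guide strips to 200 mm. Two clear bypass doors run in a double track at its front: red-framed front door at the right, blue-framed rear door at the left.
- rear_handle (a point): Centre of the blue (rear) door handle: black bar 14 x 14 mm thick, 90 mm long along cabinet y, on two 10 mm posts 35 mm either side of its centre. It stands above the door's top edge, bar centre 41 mm over that edge (34 mm gap under the bar) and 246 mm above the table when the door is down. Grasp it from above, fingers in front and behind, or push its ends.
- rear_slide (a joint): Travel of the blue door to the right (cabinet -y), m: 0 closed, end stop 0.25. At 0 its roller sits in the closed notch (2.5 mm play): it slides only once lifted over 10 mm. It then runs on a rail, 2 to 5 N of drag. The hidden parking notch (6 mm play each way) is centred anywhere from 0.11 to 0.19: pushed slowly (under 60 mm/s) the door drops in by its weight and stops hard.
- rear_lift (a joint): Height of the blue door, m: 0 = let down in a notch, about 0.010 = roller on the rail between the notches, 0.022 = upper limit. The door weighs 0.4 to 0.9 kg and sinks under its own weight when let go.
- door_middle (a point): Middle of the blue door's top edge, 205 mm above the table when down, 50 mm right of the handle's centre; moves with the door. Door 300 mm wide, 12 mm thick, 165 mm high, its mid-thickness at cabinet x = -55 mm.
- front_handle (a point): Centre of the red (front) door's handle, the same bar at the same height, 40 mm nearer the robot (cabinet x = -95 mm). The red door is the same size; it slides easily (about 3 N) and must be left where it is. The two bars stay at least 60 mm apart end to end while the blue door is short of or in its parking notch.
- pump_white: Bystander, to be left alone: white pump with blue cap, 100 mm across, 139 mm tall; origin at its underside.
- pump_red: Bystander, to be left alone: red pump with black cap, 100 mm across, 139 mm tall; origin at its underside.
- pump_grey: Bystander, to be left alone: grey pump with black cap, 90 mm across, 125 mm tall; origin at its underside.
- multimeter: Bystander, to be left alone: yellow multimeter lying flat on the cabinet's top, 170 x 85 mm, 46 mm high; origin at its underside.
- screwdriver: Bystander, to be left alone: screwdriver lying on the table.
- fittings_jar: Bystander, to be left alone: small jar with a red lid, 48 mm across, 45 mm tall, on the table; origin at its underside.
- tape_roll: Bystander, to be left alone: black tape roll, 76 mm across, 20 mm high, lying on the cabinet's top; origin at its underside.

How it is judged:
By the outcome, as a careful person would: the job done as asked, in the order asked, and still so for the second after the job is handed in, with the robot touching nothing.
It also fails if it takes over 58 s, if anything falls off the work surface, if the arm or the gripper's body presses on something with over 40 N, if the wrist force passes 120 N, or if a joint passes its speed limit or range.

ROBOT

A 7-joint arm with a two-finger parallel gripper is mounted at the origin on the work surface. World frame = base frame: x ahead of the robot, y to its left, z up, the work surface at z = 0. Lengths are in m, angles in rad, forces in N, time in s.
With the tool pointing down it reaches from about 0.425 to 0.875 m from the base axis. Payload 4.7 kg.
Tool frame: the origin (TCP) lies at the very end of the fingers, on their centre line; the grasp point (between the pads) lies 19 mm behind it; z points along the fingers, y is the line along which they close (so a half turn about z gives the same grasp; the last joint's range is limited). The gripper opens to 87 mm and grips with 3 to 60 N. Pads are 19 mm wide; open, the fingers measure 117 mm over their backs; the gripper's body (75 mm by 190 mm) begins 51 mm behind the grasp point.
Start: joints at [-1.124, 0.321, -0.07, 1.45, 0.023, 1.371, -0.057], TCP at [0.273, 0.59, 0.223] pointing down, gripper open.
Joint ranges: [-2.86, 2.86], [-0.3, 2.09], [-1.38, 1.24], [0.06, 2.45], [-1.56, 4.7], [0.09, 2.05], [-2.69, 2.69]. Speed limits (rad/s): [2.57, 2.57, 3.14, 3.14, 3.14, 3.14, 3.14].

INTERFACE

Orientations are given as a rotation vector (axis times angle).
In Python, from bench import ctrl gives the robot as it stands.
- The arm moves only by the shell command python3 -m jog 'ROWS' [FORCE]. ROWS is JSON, a list that holds one entry, the list of rows, each a list of 7 numbers: the shift along the tool's x, y, z in mm, then the turn, a rotation vector about the tool's x, y, z in degrees, then the finger opening in mm, from 0 to 87. A call has 1 to 10 rows; each row is the pose to reach, as a shift and turn from the pose commanded when the call began, along the tool's axes at that moment; what a row does not reach only later rows make up. A row lasts 1/10 s, in which the tool goes at most 50 mm and 8.59 degrees, less where a joint would pass 70% of its speed; a pose out of reach is approached as far as the arm can. A call with a gripper value outside its range is refused whole. The fingers move at their own pace and stop on an object; FORCE is the grip in N (left out, the last holds). Time passes only in rows, so rows that repeat a pose let the fingers close. It gives the time, the measured TCP pose, the force, the opening and the grip force at its end, in the units of the state.
- ctrl.get_state(): the state, without advancing time (a new reading comes with each control period).
- ctrl.get_image(name): name is "side" or "top"; returns a dict with "image" (400x640x3 uint8, red, green, blue), "depth" (400x640 float32, m along the optical axis (not along the pixel's ray), 0 where there is no reading), "fov_y" (degrees; the focal length in pixels is half the picture's height over the tangent of half this angle, whatever the lens; pixels are square), "cx", "cy" (the principal point, pixels), "k1" (the pictures are not rectified: a ray, as slopes to the right and down, at radius r is drawn at 1 + k1 r^2 times it, then the intrinsics apply), "rvec" (rotation vector, rad) and "tvec" (3), from world to camera coordinates, as OpenCV has them. Camera axes: x right, y down, z forward; pixel columns grow to the right and rows downward; lengths in m; the calibration is good to about 2 mm. A picture is of the moment at which its call begins.
- ctrl.close_job(): hands the job in; it is judged then, once.
The state is a dict: "time": time; "joint_positions": joint angles; "qd": joint speeds; "joint_torque": joint torques, N m; "position": TCP position; "tool_rot": TCP orientation; "ft_force": force on the tool from outside, world axes, zero at the start; "torque": the same for the moment, N m; "grip_width": opening from 0.0 (shut) to 1.0 (fully open); "grip_force": force on a finger pad.
Only numpy, scipy, OpenCV 4.12 (cv2) and the standard library are available. Lean on these libraries where they do the work, as an engineer would, in place of code of your own. Each camera call takes 0.05 s, during which the arm holds its last target. There are 200 camera calls.

## Working session

There is one attempt and no reset: what is moved stays moved. The work goes in short steps, Python scripts to look and compute and a shell command to move; the robot and the scene stay as the last step left them, time stands still between calls to the robot, and variables do not carry over. Pictures are saved under pics/ and viewed, at most 10 in all, crops included, and the job is handed in when it is done.

```bash
mkdir -p pics; cat > h.py <<'E'
import numpy as np, cv2
from bench import ctrl
def cam(n):
    d=ctrl.get_image(n); return d
def pts(d):
    """world point for every pixel from depth"""
    h,w=d["depth"].shape; f=h/2/np.tan(np.radians(d["fov_y"])/2)
    K=np.array([[f,0,d["cx"]],[0,f,d["cy"]],[0,0,1]])
    v,u=np.mgrid[:h,:w]
    uv=np.stack([u,v],-1).reshape(-1,1,2).astype(float)
    s=cv2.undistortPoints(uv,K,np.array([d["k1"],0,0,0,0.])).reshape(h,w,2)
    R=cv2.Rodrigues(np.array(d["rvec"],float))[0]; t=np.array(d["tvec"],float)
    ray=np.dstack([s,np.ones((h,w))])@R   # R^T ray
    C=-R.T@t
    return C,ray,C+ray*d["depth"][...,None]
def onplane(C,ray,z):
    return C+ray*((z-C[2])/ray[...,2])[...,None]
E
python3 - <<'E'
from h import *
for n in("top","side"):
    d=cam(n); cv2.imwrite(f"pics/{n}0.png",d["image"][...,::-1]); np.savez(f"{n}0.npz",**d)
    C,ray,P=pts(d); print(n,C,d["k1"],d["fov_y"])
print(ctrl.get_state())
E
```

```text
top [0.46865341 0.04213385 1.29777282] -0.060051092182529055 47.49761337126828
side [ 0.7891895  -0.21737831  1.22479708] -0.045704839370740165 57.29693445101796
{'time': 0.1, 'joint_positions': array([-1.12389025,  0.3217276 , -0.07013736,  1.45156156,  0.02260457,
        1.370796  , -0.05689592]), 'qd': array([-2.99209341e-04, -3.92205795e-03,  2.03311133e-04, -2.88887949e-03,
       -3.28473543e-05,  3.43937710e-03,  1.24146687e-05]), 'joint_torque': array([ 2.53519938e-04, -4.92569053e+01, -4.05610772e-01, -3.13397169e+01,
       -6.40302384e-02,  3.94251966e-02,  5.67229267e-05]), 'position': array([0.27242933, 0.58960476, 0.22158081]), 'tool_rot': array([-6.74367459e-01, -3.06806628e+00,  2.63949906e-03]), 'ft_force': array([ 0.50202583, -0.15027107,  0.58853533]), 'torque': array([ 0.01693218, -0.02687499,  0.02823133]), 'grip_force': 0.0, 'grip_width': 1.002472153232942}
```

View pics/top0.png

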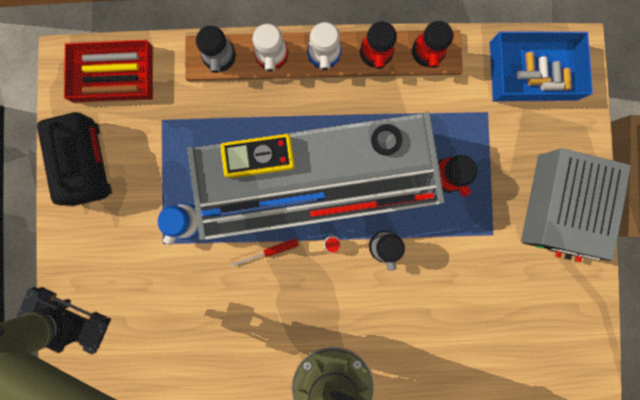

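View pics/side0.png

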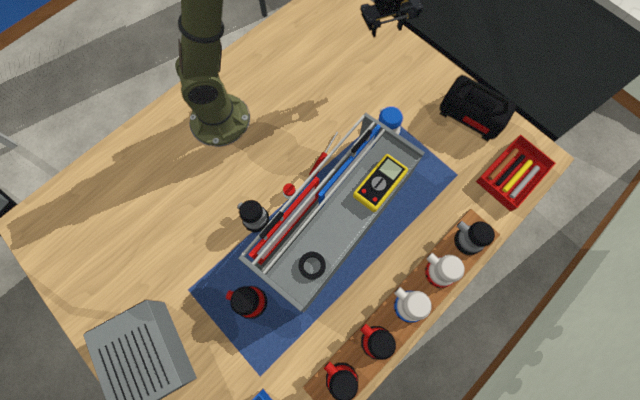

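The top view shows the cabinet at px (190–440, 115–235), with the blue door's edge at about (200–325, 193–215) and the red door's edge at (310–435, 195–215). The black handle bars are at about (240, 205) and (400, 203). The side view shows the same layout, with the blue door at about (320–380, 125–200). Next I'll measure.

```bash
python3 - <<'E'
from h import *
for n in("top","side"):
    d=dict(np.load(f"{n}0.npz")); d={k:(v if v.ndim else v.item()) for k,v in d.items()}
    C,ray,P=pts(d); hsv=cv2.cvtColor(d["image"],cv2.COLOR_RGB2HSV)
    ok=d["depth"]>0
    m=ok&(P[...,2]>.238)&(P[...,2]<.27)&(P[...,0]>.35)&(P[...,0]<.75)&(abs(P[...,1])<.35)
    k,lab,st,_=cv2.connectedComponentsWithStats(m.astype(np.uint8))
    for i in range(1,k):
        if st[i,4]<15: continue
        mm=lab==i; Q=onplane(C,ray,.253)[mm]; (cx,cy),(w,h),a=cv2.minAreaRect((Q[:,:2]*1000).astype(np.float32))
        print(n,"bar",st[i],"centre",cx,cy,w,h,a,"depth med",np.median(P[mm],0))
    Q=onplane(C,ray,.205)
    for c,hm in(("blue",(hsv[...,0]>100)&(hsv[...,0]<125)),("red",(hsv[...,0]<8)|(hsv[...,0]>172))):
        mm=ok&hm&(hsv[...,1]>130)&(hsv[...,2]>90)&(P[...,2]>.19)&(P[...,2]<.222)&(abs(P[...,1])<.4)&(P[...,0]>.35)&(P[...,0]<.75)
        k,lab,st,_=cv2.connectedComponentsWithStats(cv2.morphologyEx(mm.astype(np.uint8),cv2.MORPH_CLOSE,np.ones((3,3))))
        for i in range(1,k):
            if st[i,4]<25: continue
            q=(Q[lab==i][:,:2]*1000).astype(np.float32)
            l=cv2.fitLine(q,cv2.DIST_HUBER,0,.01,.01).ravel(); e=(q-l[2:])@l[:2]
            print(n,c,st[i],"mean",q.mean(0),"dir deg",np.degrees(np.arctan2(l[1],l[0])),"ends",l[2:]+l[:2]*e.min(),l[2:]+l[:2]*e.max())
E
```

```text
top bar [376 195  40  11 239] centre 516.4117431640625 -148.986572265625 14.049849510192871 91.27371978759766 7.264042854309082 depth med [ 0.51639721 -0.14947806  0.25378647]
top bar [220 201  39  12 243] centre 511.358154296875 212.01712036132812 14.362689971923828 89.6412124633789 7.147899627685547 depth med [0.51127929 0.2118457  0.25335426]
top blue [259 193  66  14 344] mean [526.3133   92.63744] dir deg -83.11053 ends [516.7063  171.98831] [535.73193   14.526451]
top blue [201 208  21   8  99] mean [501.69717 288.56772] dir deg -83.86981 ends [499.1971  311.22205] [504.28958 263.80698]
top red [415 193  18   8  91] mean [ 526.0245  -226.14961] dir deg -82.13197 ends [ 523.1231 -204.4649] [ 529.07135 -247.5081 ]
top red [310 202  67  14 336] mean [501.6685  -31.18986] dir deg -82.98105 ends [491.79303   48.793697] [ 511.3673  -110.19147]
side bar [351 129  21  24 147] centre 512.7737426757812 211.36984252929688 15.532047271728516 92.7178955078125 7.138291835784912 depth med [0.51274785 0.20909193 0.25325311]
side bar [259 211  25  28 188] centre 517.9463500976562 -149.6648712158203 15.884710311889648 89.36902618408203 7.043348789215088 depth med [ 0.51790827 -0.15040373  0.25283239]
side blue [318 125  62  73 361] mean [521.63513 144.08633] dir deg -83.217125 ends [501.81927 312.42804] [537.59106   11.671951]
side red [249 177  70  81 463] mean [512.20825 -99.97884] dir deg -82.73724 ends [493.2022    49.861343] [ 531.1649  -248.02026]
```

```bash
python3 -m jog '[[[0,0,-40,0,0,0,60],[0,0,-80,0,0,0,60],[-38,-24,-110,0,0,6,60],[-76,-48,-110,0,0,12,50],[-114,-72,-110,0,0,18,50],[-152,-96,-110,0,0,24,50],[-190,-120,-110,0,0,30,50],[-228,-144,-110,0,0,36,50],[-266,-168,-110,0,0,42,50],[-304,-192,-110,0,0,48,50]]]' 20; cat >> h.py <<'E'
from scipy.spatial.transform import Rotation as Ro
def todo(target, yaw=7.0):
    """shift (tool mm) and turn (deg) from the measured pose to a downward grasp pose, tool y along cabinet x"""
    s=ctrl.get_state(); R=Ro.from_rotvec(s["tool_rot"]); c,k=np.cos(np.radians(yaw)),np.sin(np.radians(yaw))
    G=Ro.from_matrix(np.array([[-k,c,0],[c,k,0],[0,0,-1]]).T.T)
    print("shift",np.round(R.inv().apply(np.array(target)-s["position"])*1000,1),"turn",np.round((R.inv()*G).as_rotvec(True),2),
      "pos",s["position"].round(4),"F",np.round(s["ft_force"],1),"w",s["grip_width"]*87,"t",s["time"])
E
python3 -c "
from h import *
todo([.512,.2117,.32])"
```

```text
time: 1.1
position: [0.4686, 0.2865, 0.3323]
tool_rot: [-1.869, -2.525, 0.0]
ft_force: [0.9, -0.4, 0.4]
grip_width: 0.575
grip_force: 0.0
shift [-84.2  19.7  12.3] turn [-0.02 -0.    9.96] pos [0.4686 0.2865 0.3323] F [ 0.9 -0.4  0.4] w 50.009623605604666 t 1.1
```

```bash
python3 -m jog '[[[-42,10,10,0,0,5,50],[-84,20,12,0,0,10,46],[-84,20,12,0,0,10,46],[-84,20,12,0,0,10,46]]]'; python3 -c "
from h import *
todo([.512,.2117,.228])
d=cam('side'); cv2.imwrite('pics/side1.png',cv2.resize(d['image'][60:240,260:500,::-1],None,fx=3,fy=3))"
```

```text
time: 1.5
position: [0.5123, 0.2128, 0.3202]
tool_rot: [-2.08, -2.354, 0.001]
ft_force: [-0.6, 0.7, 0.6]
grip_width: 0.533
grip_force: 0.0
shift [-1.1 -0.3 92.2] turn [-0.05 -0.01  0.06] pos [0.5123 0.2128 0.3202] F [-0.6  0.7  0.6] w 46.359411874024104 t 1.5
```

View pics/side1.png

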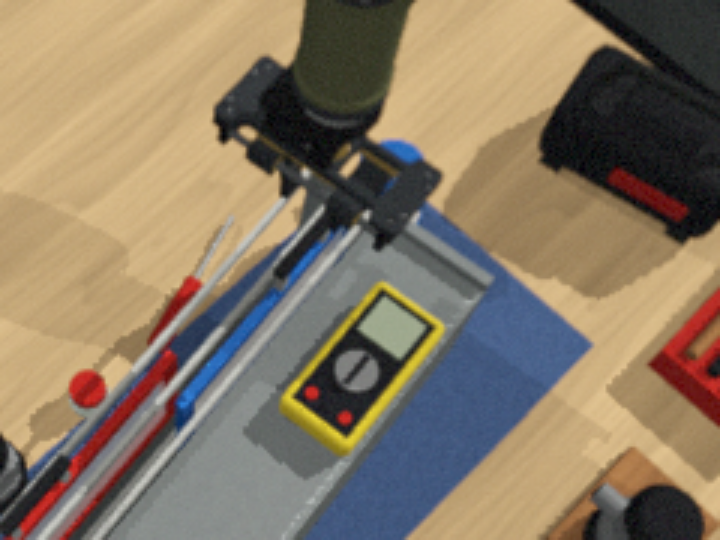

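The fingers straddle the bar at about (310, 235) in the crop, and the multimeter is well clear. I'll descend and close.

```bash
python3 -m jog '[[[-1,0,40,0,0,0,46],[-1,0,75,0,0,0,46],[-1,0,92,0,0,0,46],[-1,0,92,0,0,0,8],[-1,0,92,0,0,0,8],[-1,0,92,0,0,0,8],[-1,0,92,0,0,0,8],[-1,0,92,0,0,0,8],[-1,0,92,0,0,0,8]]]' 40; python3 -c "
from h import *
todo([.512,.2117,.228])"
```

```text
time: 2.45
position: [0.5126, 0.2133, 0.2296]
tool_rot: [2.077, 2.356, 0.003]
ft_force: [-0.7, 0.7, 2.4]
grip_width: 0.157
grip_force: 40.0
shift [-1.6 -0.8  1.6] turn [ 0.09 -0.06  0.21] pos [0.5126 0.2133 0.2296] F [-0.7  0.7  2.4] w 13.660544336886074 t 2.45
```

```bash
python3 -m jog '[[[0,0,-4,0,0,0,8],[0,0,-8,0,0,0,8],[0,0,-12,0,0,0,8],[0,0,-16,0,0,0,8],[0,0,-16,0,0,0,8],[0,0,-16,0,0,0,8]]]'
```

```text
time: 3.05
position: [0.512, 0.2127, 0.2444]
tool_rot: [-2.078, -2.356, 0.001]
ft_force: [0.7, -1.2, -7.2]
grip_width: 0.153
grip_force: 40.0
```

```bash
python3 -m jog '[[[-10,0,0,0,0,0,8],[-20,0,0,0,0,0,8],[-30,0,0,0,0,0,8],[-40,0,0,0,0,0,8],[-50,0,0,0,0,0,8],[-60,0,0,0,0,0,8],[-70,0,0,0,0,0,8],[-80,0,0,0,0,0,8],[-90,0,0,0,0,0,8],[-90,0,0,0,0,0,8]]]'; python3 -m jog '[[[0,0,2,0,0,0,8],[0,0,4,0,0,0,8],[0,0,6,0,0,0,8],[0,0,7,0,0,0,8],[0,0,7,0,0,0,8],[0,0,7,0,0,0,8]]]'
```

```text
time: 4.05
position: [0.5239, 0.1206, 0.2446]
tool_rot: [2.08, 2.352, -0.002]
ft_force: [-0.0, -0.4, -7.6]
grip_width: 0.155
grip_force: 40.0
time: 4.65
position: [0.5242, 0.1244, 0.2393]
tool_rot: [2.076, 2.357, 0.004]
ft_force: [-2.0, 0.9, 5.5]
grip_width: 0.16
grip_force: 40.1
```

```bash
python3 -m jog '[[[-4,0,0,0,0,0,8],[-8,0,0,0,0,0,8],[-12,0,0,0,0,0,8],[-16,0,0,0,0,0,8]]]'; python3 -m jog '[[[-3,0,0,0,0,0,8],[-6,0,0,0,0,0,8],[-9,0,0,0,0,0,8],[-12,0,0,0,0,0,8]]]'
```

```text
time: 5.05
position: [0.5265, 0.1129, 0.2413]
tool_rot: [-2.072, -2.358, -0.015]
ft_force: [-3.1, 8.5, 13.2]
grip_width: 0.157
grip_force: 40.0
time: 5.45
position: [0.5286, 0.1035, 0.2424]
tool_rot: [-2.069, -2.36, -0.022]
ft_force: [-2.7, 12.7, 16.8]
grip_width: 0.155
grip_force: 40.0
```

```bash
python3 -m jog '[[[-3,0,0,0,0,0,8],[-6,0,0,0,0,0,8],[-9,0,0,0,0,0,8]]]'
```

```text
time: 5.75
position: [0.5297, 0.096, 0.2428]
tool_rot: [-2.067, -2.361, -0.024]
ft_force: [-4.5, 13.5, 18.2]
grip_width: 0.158
grip_force: 40.0
```

The downward bias adds drag. I'll let go and push the bar's left end with closed fingers, so the door can drop freely.

```bash
python3 -m jog '[[[0,0,0,0,0,0,46],[0,0,0,0,0,0,46],[0,0,0,0,0,0,46],[0,0,0,0,0,0,46],[0,0,-20,0,0,0,46],[0,0,-55,0,0,0,46],[0,0,-55,0,0,0,46]]]'; python3 - <<'E'
from h import *
todo([.5297,.096,.295])
for n in ("side","top"):
    d=cam(n); C,ray,P=pts(d)
    m=(d["depth"]>0)&(P[...,2]>.238)&(P[...,2]<.272)&(P[...,0]>.45)&(P[...,0]<.6)&(abs(P[...,1])<.35)
    k,lab,st,_=cv2.connectedComponentsWithStats(m.astype(np.uint8))
    for i in range(1,k):
        if st[i,4]>15:
            q=P[lab==i]; print(n,st[i],cv2.minAreaRect((onplane(C,ray,.258)[lab==i][:,:2]*1000).astype(np.float32)),np.median(q,0))
    cv2.imwrite(f'pics/{n}2.png',cv2.resize(d['image'][80:280,180:480,::-1],None,fx=2,fy=2))
E
```

```text
time: 6.45
position: [0.5303, 0.0867, 0.2967]
tool_rot: [2.076, 2.353, 0.009]
ft_force: [1.0, 0.0, 0.8]
grip_width: 0.525
grip_force: 0.0
shift [9.3 0.5 1.7] turn [ 0.4  -0.05  0.15] pos [0.5303 0.0867 0.2967] F [1.  0.  0.8] w 45.664875867515335 t 6.45
side [343 151   7   9  20] ((515.28955078125, 143.47254943847656), (4.244045257568359, 30.864425659179688), 2.897064447402954) [0.51659917 0.14038734 0.2624009 ]
side [330 167   8  10  46] ((528.7070922851562, 83.18103790283203), (16.606889724731445, 26.28294563293457), 2.8312573432922363) [0.52837018 0.08019523 0.26199132]
side [259 211  25  28 189] ((519.3419799804688, -150.01321411132812), (15.803000450134277, 88.90923309326172), 7.043331623077393) [ 0.5178908  -0.15018302  0.25265287]
top [376 195  40  11 238] ((516.1831665039062, -148.07191467285156), (13.982583045959473, 90.83689880371094), 7.2640380859375) [ 0.51639985 -0.1497118   0.25367478]
```

View pics/side2.png

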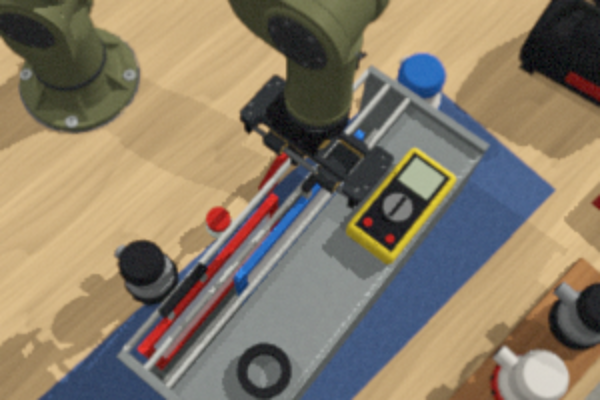

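The blue door is on the rail with its bar about 9 mm up. The visible bar fragments span y≈0.158 to 0.068, which puts the door at about 0.10 travel. The red door has not moved. Next I'll go beside the bar's left end, close the fingers and push slowly.

```bash
python3 -m jog '[[[30,0,0,0,0,0,46],[60,0,0,0,0,0,20],[90,0,0,0,0,0,0],[90,0,0,0,0,0,0],[90,0,0,0,0,0,0],[90,0,0,0,0,0,0],[90,0,30,0,0,0,0],[90,0,55,0,0,0,0],[90,0,55,0,0,0,0]]]'; python3 - <<'E'
from h import *
todo([.5297,.096,.295])
d=cam("top"); C,ray,P=pts(d)
cv2.imwrite('pics/top3.png',cv2.resize(d['image'][150:250,190:340,::-1],None,fx=5,fy=5))
d=cam("side"); 
cv2.imwrite('pics/side3.png',cv2.resize(d['image'][100:220,260:440,::-1],None,fx=4,fy=4))
E
```

```text
time: 7.45
position: [0.5149, 0.1739, 0.2339]
tool_rot: [-2.079, -2.352, 0.01]
ft_force: [-0.6, -0.7, -0.5]
grip_width: 0.016
grip_force: 0.0
shift [-79.3   4.7 -60.9] turn [-0.37  0.14  0.07] pos [0.5149 0.1739 0.2339] F [-0.6 -0.7 -0.5] w 1.3630487345724245 t 7.45
```

View pics/side3.png

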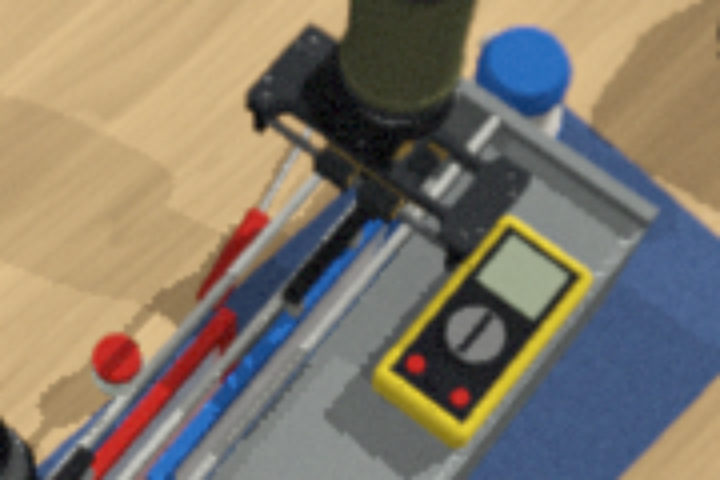

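The fingers are at the bar's left end, about (375, 195) in the crop, with no contact force. Now I'll push slowly at 40 mm/s.

```bash
python3 -m jog '[[[-4,0,0,0,0,0,0],[-8,0,0,0,0,0,0],[-12,0,0,0,0,0,0],[-15,0,0,0,0,0,0]]]'; python3 -m jog '[[[-3,0,0,0,0,0,0],[-6,0,0,0,0,0,0],[-9,0,0,0,0,0,0]]]'
```

```text
time: 7.95
position: [0.5192, 0.1626, 0.239]
tool_rot: [-2.076, -2.357, -0.006]
ft_force: [-0.6, 4.0, 3.3]
grip_width: 0.006
grip_force: 2.5
time: 8.25
position: [0.5201, 0.1558, 0.2392]
tool_rot: [-2.073, -2.358, -0.009]
ft_force: [-1.2, 8.5, 5.7]
grip_width: 0.007
grip_force: 4.5
```

```bash
python3 -m jog '[[[-3,0,0,0,0,0,0],[-6,0,0,0,0,0,0],[-9,0,0,0,0,0,0]]]'
```

```text
time: 8.55
position: [0.5213, 0.1477, 0.2396]
tool_rot: [-2.072, -2.359, -0.011]
ft_force: [-1.2, 9.1, 6.7]
grip_width: 0.008
grip_force: 4.9
```

```bash
cat >> h.py <<'E'
def bar():
    d=cam("side"); C,ray,P=pts(d); v=d["image"].max(2)
    m=(d["depth"]>0)&(P[...,2]>.235)&(P[...,2]<.275)&(v<90)&(P[...,0]>.45)&(P[...,0]<.6)&(abs(P[...,1])<.35)
    # cabinet frame of the closed blue bar: s along door travel, n across
    u=np.array([.1219,-.9925]); n=np.array([.9925,.1219])
    q=P[m]; r=q[:,:2]-[.5127,.2105]; s=r@u*1000; e=r@n*1000
    b=(abs(e)<10); h=np.histogram(s[b],bins=np.arange(-60,330,10)); 
    print("s range",np.percentile(s[b],[1,99]),"z by s",[(int(x),int(np.median(q[b][(s[b]>=x)&(s[b]<x+10),2])*1000)) for c,x in zip(*h) if c>2])
    f=(abs(e+40)<10); print("red",np.percentile(s[f],[2,98]) if f.sum() else None)
    return d
E
python3 -c "
from h import *
bar(); todo([.53,.1,.24])"
python3 -m jog '[[[-3,0,0,0,0,0,0],[-6,0,0,0,0,0,0],[-9,0,0,0,0,0,0]]]'; python3 -c "
from h import *
bar()"
```

```text
s range [ 74.00468128 150.02211308] z by s [(70, 242), (80, 262), (90, 262), (100, 262), (110, 263), (120, 262), (130, 262), (140, 262)]
red [316.07839581 400.63421414]
shift [-47.7   2.5  -0.7] turn [ 0.2  -0.31  0.36] pos [0.5214 0.1469 0.2395] F [-1.4  7.   3.2] w 0.576183421562542 t 8.6
time: 8.9
position: [0.5224, 0.1389, 0.2397]
tool_rot: [-2.072, -2.359, -0.011]
ft_force: [-2.5, 8.9, 7.7]
grip_width: 0.005
grip_force: 4.9
s range [ 89.72039101 158.62030798] z by s [(90, 262), (100, 263), (110, 263), (120, 262), (130, 263), (140, 262), (150, 261)]
red [316.40571391 400.63565389]
```

```bash
python3 -m jog '[[[-3,0,0,0,0,0,0],[-6,0,0,0,0,0,0],[-9,0,0,0,0,0,0]]]'; python3 -c "
from h import *
bar()"
```

```text
time: 9.25
position: [0.5229, 0.128, 0.238]
tool_rot: [-2.073, -2.358, -0.004]
ft_force: [-0.3, 4.2, -3.2]
grip_width: 0.002
grip_force: 1.6
s range [ 97.8016092  175.73173001] z by s [(90, 240), (100, 257), (110, 258), (120, 257), (130, 257), (140, 256), (150, 257), (160, 257), (170, 256)]
red [316.64617923 400.55993912]
```

```bash
python3 -m jog '[[[-3,0,0,0,0,0,0],[-6,0,0,0,0,0,0],[-9,0,0,0,0,0,0]]]'; python3 -c "
from h import *
bar()"
```

```text
time: 9.6
position: [0.5245, 0.1166, 0.2379]
tool_rot: [-2.078, -2.356, -0.001]
ft_force: [-0.8, 4.0, 2.0]
grip_width: 0.003
grip_force: 1.9
s range [110.68881315 189.78882771] z by s [(110, 253), (120, 253), (130, 253), (140, 252), (150, 253), (160, 253), (170, 253), (180, 252)]
red [315.76502695 400.61720752]
```

```bash
python3 -m jog '[[[-3,0,0,0,0,0,0],[-6,0,0,0,0,0,0],[-9,0,0,0,0,0,0]]]'; python3 -c "
from h import *
bar()"
```

```text
time: 9.95
position: [0.5257, 0.11, 0.2385]
tool_rot: [-2.075, -2.357, -0.006]
ft_force: [-1.5, 8.0, 5.5]
grip_width: 0.004
grip_force: 3.9
s range [117.29759362 190.45263684] z by s [(110, 252), (120, 252), (130, 252), (140, 254), (150, 253), (160, 253), (170, 253), (180, 253), (190, 248)]
red [314.9133003  400.57462217]
```

The door has dropped: the bar top is back to 253 mm at about 145 mm travel, and it has stopped. I'll back off, rise and check.

```bash
python3 -m jog '[[[10,0,0,0,0,0,0],[20,0,0,0,0,0,0],[20,0,0,0,0,0,0],[20,0,-40,0,0,0,0],[20,0,-90,0,0,0,0],[50,-30,-120,0,0,0,0],[90,-60,-120,0,0,0,0],[130,-90,-120,0,0,0,0],[170,-120,-120,0,0,0,0],[170,-120,-120,0,0,0,0]]]'; python3 - <<'E'
from h import *
d=bar(); cv2.imwrite('pics/side4.png',cv2.resize(d['image'][80:320,180:480,::-1],None,fx=2.5,fy=2.5)); print(d["image"].shape)
for n in("top","side"):
  d=cam(n); C,ray,P=pts(d)
  if n=="top": cv2.imwrite('pics/top4.png',d['image'][...,::-1])
  m=(d["depth"]>0)&(P[...,2]>.238)&(P[...,2]<.27)&(P[...,0]>.45)&(P[...,0]<.6)&(abs(P[...,1])<.25)
  k,lab,st,_=cv2.connectedComponentsWithStats(m.astype(np.uint8))
  for i in range(1,k):
    if st[i,4]>60: print(n,cv2.minAreaRect((onplane(C,ray,.253)[lab==i][:,:2]*1000).astype(np.float32)),np.median(P[lab==i],0))
todo([0,0,0])
E
```

```text
time: 11.0
position: [0.3803, 0.2664, 0.3575]
tool_rot: [-2.063, -2.367, 0.0]
ft_force: [0.3, 0.2, -0.4]
grip_width: 0.006
grip_force: 0.0
s range [100.86508326 188.27148308] z by s [(100, 253), (110, 253), (120, 253), (130, 252), (140, 252), (150, 252), (160, 253), (170, 252), (180, 252)]
red [315.87172655 400.64281529]
(400, 640, 3)
top ((529.3807373046875, 68.07122039794922), (14.365318298339844, 88.54883575439453), 7.076118469238281) [0.52925795 0.06855799 0.25344496]
top ((516.4117431640625, -148.986572265625), (14.049849510192871, 91.27371978759766), 7.264042854309082) [ 0.51634782 -0.14800171  0.25356308]
side ((530.8552856445312, 66.85105895996094), (15.543130874633789, 91.55534362792969), 7.12238883972168) [0.53114512 0.06563513 0.25296928]
side ((517.9463500976562, -149.6648712158203), (15.884710311889648, 89.36902618408203), 7.043348789215088) [ 0.51789582 -0.15040234  0.25289886]
shift [-209.6 -415.5  357.5] turn [0.04 0.09 0.16] pos [0.3859 0.2603 0.3574] F [ 0.8 -0.5  0.6] w 0.6216446578799777 t 11.15
```

View pics/top4.png

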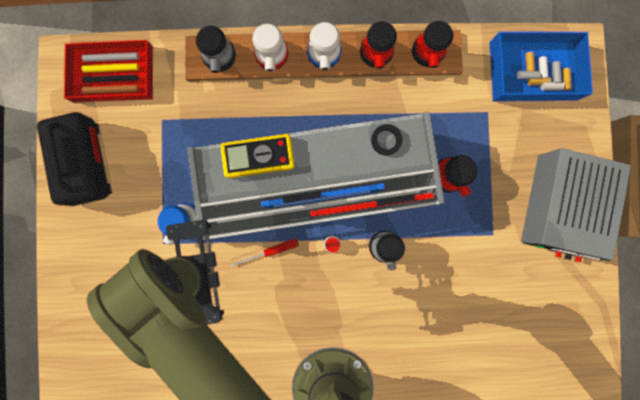

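The blue door is down at about 145 mm travel: its bar, at about (300, 197), is at its closed-notch height. The red bar is exactly where it was, and the bystanders look unmoved. The gripper hovers clear at about (200, 270).

```bash
python3 -c "
from bench import ctrl
print(ctrl.close_job())"
```

```text
the job is handed in; nothing more can be done
None
```

The blue door is open and dropped fully down in its parking notch at about 145 mm travel, the red door and bystanders look unmoved, and the job was handed in at about 11 s.

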